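# Pack the round glass containers into their parcel nests

## Task

Pack the four round amber containers from the counter into the shipping tray, one in each nest, matched by width: the narrowest container in the nest with the narrowest hole, and so on up to the widest in the widest. Set each one down gently, standing upright on the floor of its hole, and knock nothing over. Leave the square bottle and the soap carton where they stand.

Things in the scene. Friction and masses are not known exactly. Their poses are not given: they have to be found in the camera images.
- slim_bottle: Loose round slim straight-sided bottle, the narrowest of the four: amber glass, white paper label band, black cap 26 mm tall flush with the body. A plain upright cylinder 30 mm in diameter over its whole height of 95 mm, 60 to 240 g. Origin at the centre of its underside, z up along its axis. It starts upright on the counter.
- lotion_bottle: Loose round medium straight-sided bottle, the second narrowest of the four: amber glass, white paper label band, black cap 26 mm tall flush with the body. A plain upright cylinder 40 mm in diameter over its whole height of 100 mm, 60 to 240 g. Origin at the centre of its underside, z up along its axis. It starts upright on the counter.
- tall_jar: Loose round tall jar, the second widest of the four: amber glass, white paper label band, black lid 16 mm tall flush with the body. A plain upright cylinder 50 mm in diameter over its whole height of 80 mm, 60 to 240 g. Origin at the centre of its underside, z up along its axis. It starts upright on the counter.
- wide_jar: Loose round wide squat jar, the widest of the four: amber glass, white paper label band, black lid 16 mm tall flush with the body. A plain upright cylinder 60 mm in diameter over its whole height of 65 mm, 60 to 240 g. Origin at the centre of its underside, z up along its axis. It starts upright on the counter.
- nest_slim_bottle: Nest for the narrowest container: fixed light grey block 108 x 108 mm, 26 mm high, with a round blind hole 48 mm wide, 18 mm deep in its middle (dark floor). The four nests fill a cardboard tray 232 mm square, walls 30 mm high, floor 4 mm thick; 112 mm between centres. Origin under the block's centre, on the tray floor; z up, x, y along its sides; hole floor 8 mm, rim 26 mm above it.
- nest_lotion_bottle: Nest for the second narrowest container: fixed light grey block 108 x 108 mm, 26 mm high, with a round blind hole 58 mm wide, 18 mm deep in its middle (dark floor). The four nests fill a cardboard tray 232 mm square, walls 30 mm high, floor 4 mm thick; 112 mm between centres. Origin under the block's centre, on the tray floor; z up, x, y along its sides; hole floor 8 mm, rim 26 mm above it.
- nest_tall_jar: Nest for the second widest container: fixed light grey block 108 x 108 mm, 26 mm high, with a round blind hole 68 mm wide, 18 mm deep in its middle (dark floor). The four nests fill a cardboard tray 232 mm square, walls 30 mm high, floor 4 mm thick; 112 mm between centres. Origin under the block's centre, on the tray floor; z up, x, y along its sides; hole floor 8 mm, rim 26 mm above it.
- nest_wide_jar: Nest for the widest container: fixed light grey block 108 x 108 mm, 26 mm high, with a round blind hole 78 mm wide, 18 mm deep in its middle (dark floor). The four nests fill a cardboard tray 232 mm square, walls 30 mm high, floor 4 mm thick; 112 mm between centres. Origin under the block's centre, on the tray floor; z up, x, y along its sides; hole floor 8 mm, rim 26 mm above it.
- square_bottle: Bystander: loose square amber bottle with a square black cap, 42 x 42 mm, 95 mm tall. Not part of the order. Origin at the centre of its underside, z up, x and y square to its sides.
- soap_carton: Bystander: loose upright soap carton, brown with a white band, 34 mm (x) by 58 mm (y), 80 mm tall. Not part of the order. Origin at the centre of its underside, z up.
Mind the look-alikes: they are no part of the job. What is shaped like the lotion_bottle but blue is not meant.

How it is judged:
By the outcome, as a careful person would: the job done as asked, in the order asked, and still so for the second after the job is handed in, with the robot touching nothing.
It also fails if it takes over 115 s, if anything falls off the work surface, if the arm or the gripper's body presses on something with over 40 N, if the wrist force passes 120 N, or if a joint passes its speed limit or range.

## Robot

A 6-joint arm with a two-finger parallel gripper is mounted at the origin on the work surface. World frame = base frame: x ahead of the robot, y to its left, z up, the work surface at z = 0. Lengths are in m, angles in rad, forces in N, time in s.
With the tool pointing down it reaches from about 0.35 to 0.95 m from the base axis. Payload 17.4 kg.
Tool frame: the origin (TCP) lies at the very end of the fingers, on their centre line; the grasp point (between the pads) lies grip_point_offset behind it (grip_point_offset is the distance from the TCP to the grasp point, in m); x points along the fingers, z is the direction in which the jaws open and shut, and the axes are right-handed (so a half turn about x gives the same grasp; the last joint's range is limited). The gripper opens to 93 mm and grips with 3 to 60 N. Pads are 15 mm wide; open, the fingers measure 128 mm over their backs; the gripper's body (75 mm by 188 mm) begins 65 mm behind the grasp point.
Start: joints at [1.304, 0.116, 1.442, -0, 1.584, -0.038], TCP at [0.153, 0.657, 0.219] pointing down, gripper open.
Joint ranges: [-2.83, 2.83], [-0.83, 2.19], [0.07, 2.5], [-1.14, 4.28], [0.01, 3], [-2.97, 2.97]. Speed limits (rad/s): [1.89, 1.89, 2.22, 3.14, 3.14, 3.14].

## Interface

Orientations are given as a 3x3 rotation matrix whose columns are the frame's x, y, z axes.
In Python, from station import read_state, snapshot, job_done, masks_of, grip_point_offset gives the robot as it stands.
- The arm moves only by the shell command python3 -m handwheel 'ROWS'. ROWS is JSON, a list that holds one entry, the list of rows, each a list of 7 numbers: the shift along the tool's x, y, z in units of 30 mm (1.0 is 30 mm), then the turn, a rotation vector about the tool's x, y, z in units of 6 degrees (1.0 is 6 degrees), then the finger opening in mm, from 0 to 93. A call has exactly 10 rows; each row is the pose to reach, as a shift and turn from the pose measured when the call began, along the tool's axes at that moment; what a row does not reach only later rows make up. A row lasts 1/12 s, in which the tool goes at most 41.7 mm and 7.16 degrees, less where a joint would pass 70% of its speed; a pose out of reach is approached as far as the arm can. A call with a gripper value outside its range is refused whole. The fingers move at their own pace and stop on an object; the grip force is fixed at half the most. Time passes only in rows, so rows that repeat a pose let the fingers close, or fill a call up. It gives the time, the measured TCP pose, the force and the opening at its end, in the units of the state.
- read_state(): the state, without advancing time (a new reading comes with each control period).
- snapshot(name): name is "scene" or "top" or "wrist"; returns a dict with "pixels" (400x640x3 uint8, red, green, blue), "fx", "fy", "cx", "cy" (pixels), "D" ([k1, k2, p1, p2, k3] as OpenCV has them; the pictures are not rectified), "rvec" (rotation vector, rad) and "tvec" (3), from world to camera coordinates, as OpenCV has them. Camera axes: x right, y down, z forward; pixel columns grow to the right and rows downward; lengths in m; the calibration is good to about 2 mm. A picture is of the moment at which its call begins. There is no depth.
- job_done(): hands the job in, once; it reports no verdict.
Trained networks look in the newest picture that a camera, given by its name, has taken for a name from the list of things; names that differ only in an ending like _2 or _b are one class to them, and where a whole thing is asked for, a point or a joint stands for the part that bears it (a point fixed in the world has none). Each returns a list of dicts, best first, with "p" (0 to 1); they miss things now and then, are a little off and sometimes report something else, mostly with a low value. They report only what shows in the picture. A call takes as long as a camera call. They do not tell look-alikes from the thing itself.
- masks_of(camera, query): "region" (400x640 bool, what is visible of it) and "centre" ([row, column] in pixels, amid what is visible of it).
The state is a dict: "clock": time; "q": joint angles; "joint_velocities": joint speeds; "joint_efforts": joint torques, N m; "eef_pos": TCP position; "orientation": TCP orientation; "ft_force": force on the tool from outside, world axes, zero at the start; "ft_torque": the same for the moment, N m; "grip_width": finger opening in m.
Only numpy, scipy, OpenCV 4.12 (cv2) and the standard library are available. Lean on these libraries where they do the work, as an engineer would, in place of code of your own. Each camera call takes 0.05 s, during which the arm holds its last target.

## Working session

There is one attempt and no reset: what is moved stays moved. The work goes in short steps, Python scripts to look and compute and a shell command to move; the robot and the scene stay as the last step left them, time stands still between calls to the robot, and variables do not carry over. Pictures are saved under pics/ and viewed, and the job is handed in when it is done.

```bash
ls; mkdir -p pics
cat > h.py <<'E'
import numpy as np, cv2
from station import *
def snap(cam,fn=None):
    s=snapshot(cam)
    if fn: cv2.imwrite('pics/'+fn,s['pixels'][:,:,::-1])
    return s
def K(s): return np.array([[s['fx'],0,s['cx']],[0,s['fy'],s['cy']],[0,0,1.]])
def px2w(s,u,v,z):
    n=cv2.undistortPoints(np.array([[[u,v]]],float),K(s),np.array(s['D'],float)).ravel()
    R=cv2.Rodrigues(np.array(s['rvec'],float))[0]; t=np.array(s['tvec'],float).ravel()
    c=-R.T@t; d=R.T@np.array([n[0],n[1],1]); return c+d*(z-c[2])/d[2]
def w2px(s,P):
    return cv2.projectPoints(np.atleast_2d(np.array(P,float)),np.array(s['rvec'],float),np.array(s['tvec'],float),K(s),np.array(s['D'],float))[0].reshape(-1,2)
E
python3 - <<'E'
from h import *
st=read_state(); print(st, grip_point_offset)
for c in ['scene','top']:
    s=snap(c,c+'0.png'); R=cv2.Rodrigues(np.array(s['rvec'],float))[0]; print(c,-R.T@np.ravel(s['tvec']),s['fx'])
    for n in ['slim_bottle','lotion_bottle','tall_jar','wide_jar','nest_slim_bottle','nest_lotion_bottle','nest_tall_jar','nest_wide_jar','square_bottle','soap_carton']:
        print(n,[(round(m['p'],2),np.round(m['centre']).tolist(),int(m['region'].sum())) for m in masks_of(c,n)][:4])
E
```

```text
pics
{'clock': 0.0, 'q': array([ 1.30416597e+00,  1.16454708e-01,  1.44227884e+00, -2.10875070e-06,
        1.58402995e+00, -3.77554553e-02]), 'joint_velocities': array([ 1.96241316e-04, -6.95095047e-04, -1.87763732e-03, -2.51434232e-03,
       -3.06456002e-05,  1.48745048e-03]), 'joint_efforts': array([-4.48023693e-04, -7.21272469e+01, -6.22600508e+01,  7.79620931e-02,
        2.39564537e-02, -8.61455965e-05]), 'eef_pos': array([0.1530668 , 0.6571879 , 0.21791785]), 'orientation': array([[-3.06463536e-04, -9.73922263e-01,  2.26881757e-01],
       [-1.13002998e-03,  2.26881960e-01,  9.73921608e-01],
       [-9.99999315e-01,  4.20882735e-05, -1.17009240e-03]]), 'ft_force': array([-0.73179182, -0.72206986,  0.69490944]), 'ft_torque': array([-0.01911652,  0.0297418 , -0.04104138]), 'grip_width': 0.09268657813210303} 0.0188
scene [1.00123195 0.2918944  0.78731734] 407.77139226948896
slim_bottle [(0.65, [147.0, 193.0], 268)]
lotion_bottle [(0.92, [168.0, 240.0], 671), (0.72, [208.0, 244.0], 669), (0.6, [170.0, 206.0], 482), (0.23, [220.0, 378.0], 1935)]
tall_jar [(0.84, [202.0, 288.0], 67
[... 346 characters left out ...]
0.94, [146.0, 281.0], 736)]
top [ 0.3552747  -0.00440719  1.24524975] 515.4457682422807
slim_bottle [(0.74, [209.0, 472.0], 281)]
lotion_bottle [(0.76, [214.0, 419.0], 408), (0.65, [186.0, 437.0], 435), (0.61, [176.0, 382.0], 401), (0.57, [168.0, 414.0], 454)]
tall_jar [(0.9, [211.0, 355.0], 515)]
wide_jar [(0.9, [266.0, 359.0], 583), (0.52, [266.0, 406.0], 517)]
nest_slim_bottle [(0.85, [203.0, 271.0], 2087)]
nest_lotion_bottle [(0.94, [248.0, 276.0], 2140)]
nest_tall_jar [(0.71, [206.0, 228.0], 2092), (0.66, [212.0, 354.0], 503), (0.34, [205.0, 275.0], 2091)]
nest_wide_jar [(0.86, [248.0, 228.0], 2073)]
square_bottle []
soap_carton [(0.62, [269.0, 410.0], 535), (0.4, [202.0, 273.0], 2046)]
```

View pics/scene0.png

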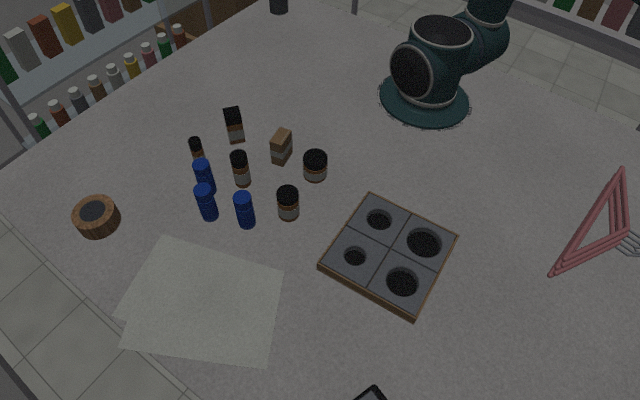

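View pics/top0.png

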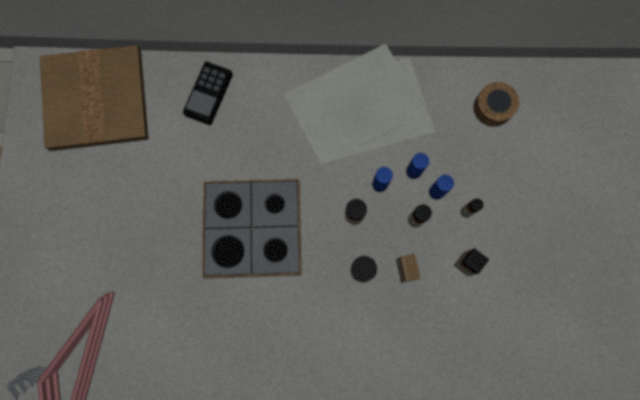

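Run:
```python
import cv2
a=cv2.imread('pics/scene0.png')[90:340,150:480]; cv2.imwrite('pics/sc_crop.png',cv2.resize(a,None,fx=2.4,fy=2.4,interpolation=cv2.INTER_CUBIC)[:600,:800])
a=cv2.imread('pics/top0.png')[140:320,180:500]; cv2.imwrite('pics/top_crop.png',cv2.resize(a,None,fx=2.5,fy=2.5,interpolation=cv2.INTER_CUBIC))
```

```text
(no output)
```

View pics/sc_crop.png

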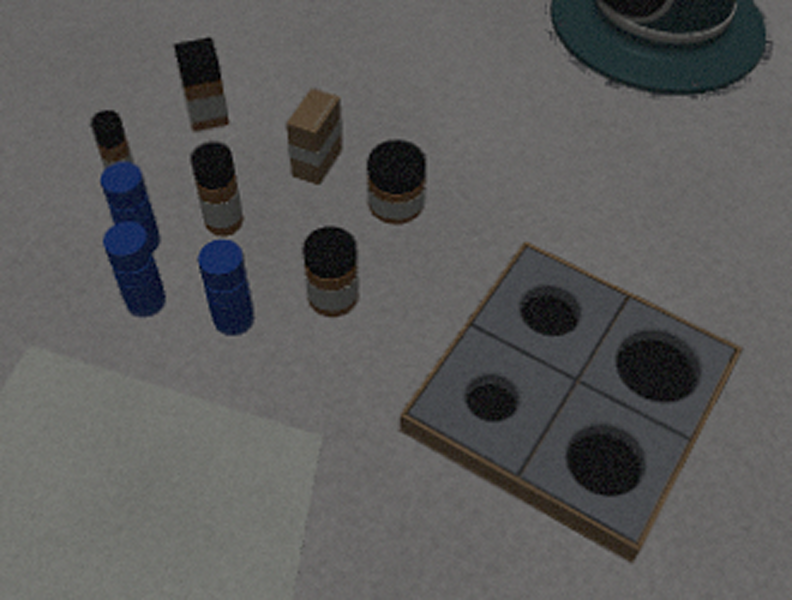

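View pics/top_crop.png

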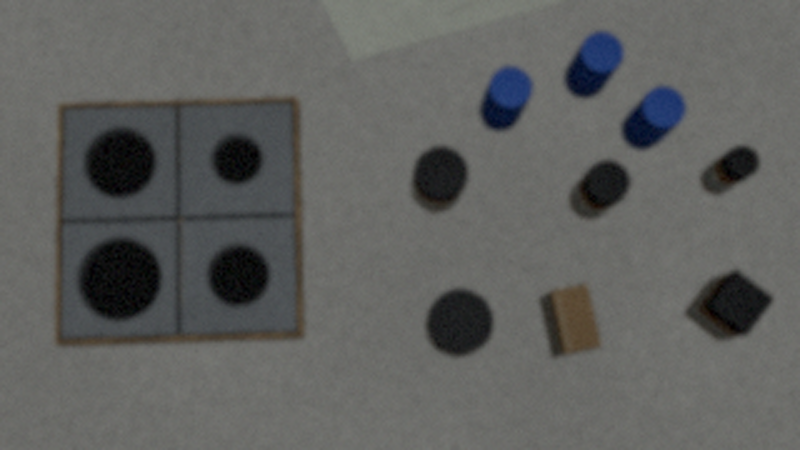

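The top view shows the blue look-alikes at (383,178), (418,165) and (441,187). The amber ones are slim (475,205), lotion (422,214), tall jar (356,210) and wide jar (364,268). The square bottle is at (474,261) and the carton at (409,267). Hole sizes, smallest to largest, are at (275,203), (275,250), (228,205) and (228,251).

Run:
```python
from h import *
s=snap('top'); s2=snap('scene')
im=s['pixels'][:,:,::-1]
for n,(u,v),z in [('slim',(475.2,205.3),.095),('lotion',(422,214),.1),('tall',(356,210),.08),('wide',(363.6,268.5),.065),('sq',(475,261),.095),('cart',(409,267),.08),('b1',(384,176.5),.1),('b2',(420,161),.1),('b3',(444,183.5),.1),('Nslim',(275,203.5),.03),('Nlot',(275.4,249.7),.03),('Ntall',(228,205),.03),('Nwide',(228,251.5),.03)]:
    p=px2w(s,u,v,z); print(n,p.round(4),np.linalg.norm(p[:2]).round(3), 'scene px',w2px(s2,p).round(0).tolist())
a=s2['pixels'][100:260,170:350,::-1]; cv2.imwrite('pics/sc2.png',cv2.resize(a,None,fx=4,fy=3.7,interpolation=cv2.INTER_CUBIC)[:600])
```

```text
slim [ 0.5882 -0.3409  0.095 ] 0.68 scene px [[195.0, 139.0]]
lotion [ 0.565  -0.2193  0.1   ] 0.606 scene px [[239.0, 154.0]]
tall [ 0.5752 -0.0715  0.08  ] 0.58 scene px [[288.0, 191.0]]
wide [ 0.4424 -0.0908  0.065 ] 0.452 scene px [[315.0, 156.0]]
sq [ 0.4617 -0.3363  0.095 ] 0.571 scene px [[232.0, 112.0]]
cart [ 0.4466 -0.192   0.08  ] 0.486 scene px [[281.0, 136.0]]
b1 [ 0.6505 -0.1338  0.1   ] 0.664 scene px [[242.0, 195.0]]
b2 [ 0.6886 -0.2164  0.1   ] 0.722 scene px [[202.0, 188.0]]
b3 [ 0.6365 -0.2703  0.1   ] 0.692 scene px [[201.0, 163.0]]
Nslim [0.5969 0.1203 0.03  ] 0.609 scene px [[354.0, 254.0]]
Nlot [0.4856 0.1154 0.03  ] 0.499 scene px [[378.0, 218.0]]
Ntall [0.5911 0.2325 0.03  ] 0.635 scene px [[401.0, 279.0]]
Nwide [0.4795 0.2268 0.03  ] 0.53 scene px [[423.0, 240.0]]
```

```bash
cat >> h.py <<'E'
Rg=np.array([[0,0,1.],[0,1,0],[-1,0,0]])
def go(x,y,z,R=Rg):
    st=read_state(); Rc=st['orientation']; p=st['eef_pos']
    d=Rc.T@(np.array([x,y,z])-p)/0.03
    r=cv2.Rodrigues(Rc.T@R)[0].ravel()/np.radians(6)
    print('shift',d.round(2),'turn',r.round(2),'clock',round(st['clock'],2),'pos',p.round(4),'w',round(st['grip_width']*1000,1),'F',st['ft_force'].round(1))
E
python3 -c "
from h import *
go(.588,-.341,.219)"
```

```text
shift [-1.000e-02 -2.167e+01 -2.913e+01] turn [12.82 -0.    0.  ] clock 1.2 pos [0.1531 0.6574 0.2186] w 93.4 F [-1.2  0.3 -0.1]
```

View pics/sc2.png

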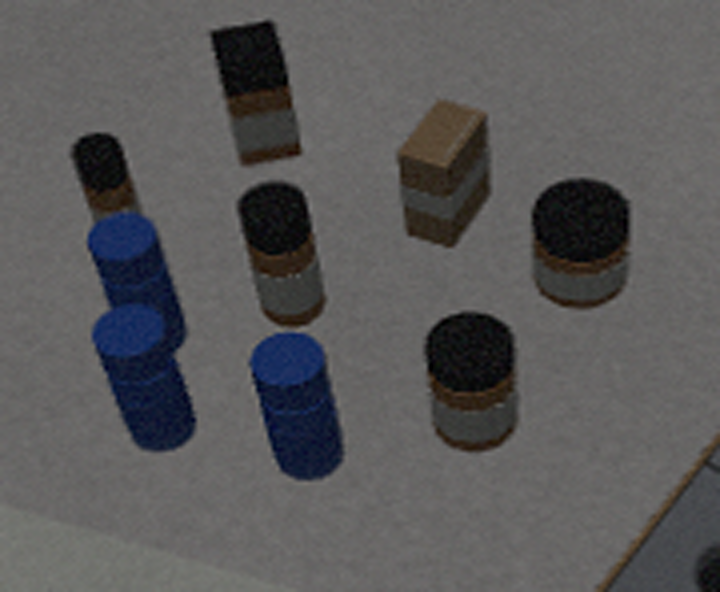

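The crop confirms the choice: slim is the narrow amber bottle behind a blue one, lotion the round-capped amber one in the middle, and the jars are at right. The square-capped one and the blue ones aren't touched. Now I'll move.

```bash
python3 -m handwheel '[[[0,-0.6,-0.8,0.9,0,0,55],[0,-1.2,-1.6,1.8,0,0,55],[0,-1.8,-2.4,2.7,0,0,55],[0,-2.4,-3.2,3.6,0,0,55],[0,-3,-4,4.5,0,0,55],[0,-3.6,-4.8,5.4,0,0,55],[0,-4.2,-5.6,6.3,0,0,55],[0,-4.8,-6.4,7.2,0,0,55],[0,-5.4,-7.2,8.1,0,0,55],[0,-6,-8,9,0,0,55]]]'
python3 -c "
from h import *
go(.588,-.341,.219)"
```

```text
clock: 2.03
eef_pos: [0.2742, 0.3815, 0.2187]
orientation: [[0.0, -0.385, 0.923], [0.0, 0.923, 0.385], [-1.0, 0.0, 0.0]]
ft_force: [0.1, -0.2, -1.1]
grip_width: 0.0549
shift [-1.000e-02 -2.625e+01  3.800e-01] turn [ 3.77  0.   -0.  ] clock 2.03 pos [0.2742 0.3815 0.2187] w 54.9 F [ 0.1 -0.2 -1.1]
```

```bash
python3 -m handwheel '[[[0,-1.1,0,0.38,0,0,55],[0,-2.2,0,0.76,0,0,55],[0,-3.3,0.1,1.14,0,0,55],[0,-4.4,0.1,1.52,0,0,55],[0,-5.5,0.1,1.9,0,0,55],[0,-6.6,0.1,2.28,0,0,55],[0,-7.7,0.1,2.66,0,0,55],[0,-8.8,0.1,3.04,0,0,55],[0,-9.9,0.1,3.42,0,0,55],[0,-11,0.1,3.77,0,0,55]]]'
python3 -c "
from h import *
go(.588,-.341,.219)"
```

```text
clock: 2.87
eef_pos: [0.4042, 0.0764, 0.219]
orientation: [[0.001, 0.002, 1.0], [0.0, 1.0, -0.002], [-1.0, 0.0, 0.001]]
ft_force: [-0.2, -0.0, -0.5]
grip_width: 0.0547
shift [  0.   -13.9    6.15] turn [-0.02  0.01 -0.  ] clock 2.87 pos [0.4042 0.0764 0.219 ] w 54.7 F [-0.2 -0.  -0.5]
```

```bash
python3 -m handwheel '[[[0,-1.2,0.5,0,0,0,55],[0,-2.4,1,0,0,0,55],[0,-3.6,1.5,0,0,0,55],[0,-4.8,2,0,0,0,55],[0,-6,2.5,0,0,0,55],[0,-7.2,3,0,0,0,55],[0,-8.4,3.5,0,0,0,55],[0,-9.6,4,0,0,0,55],[0,-10.8,4.5,0,0,0,55],[0,-11.5,5,0,0,0,55]]]'
python3 - <<'E'
from h import *
go(.588,-.341,.219)
s=snap('wrist','w1.png'); print(w2px(s,[[.588,-.341,.095],[.565,-.219,.1],read_state()['eef_pos']]))
print([(m['p'],m['centre'],m['region'].sum()) for m in masks_of('wrist','slim_bottle')])
E
```

```text
clock: 3.7
eef_pos: [0.5539, -0.2722, 0.2187]
orientation: [[0.001, 0.004, 1.0], [0.0, 1.0, -0.004], [-1.0, 0.0, 0.001]]
ft_force: [-0.4, -0.4, 0.6]
grip_width: 0.0548
shift [-0.01 -2.29  1.15] turn [-0.03  0.01 -0.  ] clock 3.7 pos [ 0.5539 -0.2722  0.2187] w 54.8 F [-0.4 -0.4  0.6]
[[346.22405474 250.63922094]
 [327.13204483 143.26141734]
 [318.71413806 245.00218295]]
[(0.78, [241.5, 346.2], np.int64(1098))]
```

View pics/w1.png

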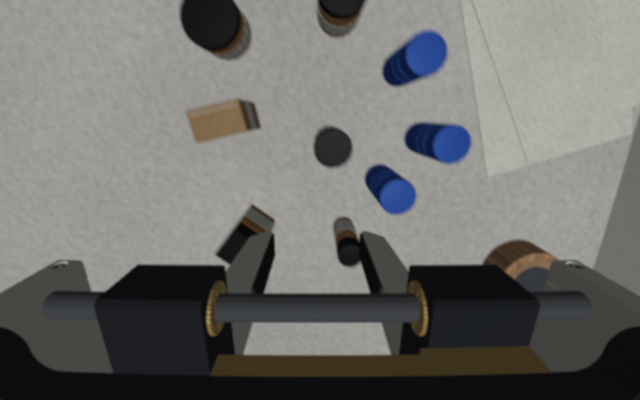

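The wrist view shows the slim cap at about (348,254) against a predicted (346,251), and the lotion cap at (333,147) against (327,143). I'll refine both from this picture.

Run:
```python
from h import *
s=snap('wrist')
im=s['pixels'][100:280,160:480,::-1]; cv2.imwrite('pics/w1c.png',cv2.resize(im,None,fx=2.5,fy=2.5,interpolation=cv2.INTER_CUBIC))
for u,v,z in [(347.5,254,.095),(333,147,.1),(340,2,.08),(210,22,.065),(236,239,.095)]: print(px2w(s,u,v,z).round(4))
```

```text
[ 0.5899 -0.3443  0.095 ]
[ 0.5715 -0.2221  0.1   ]
[ 0.5778 -0.0872  0.08  ]
[ 0.447  -0.0987  0.065 ]
[ 0.4632 -0.325   0.095 ]
```

View pics/w1c.png

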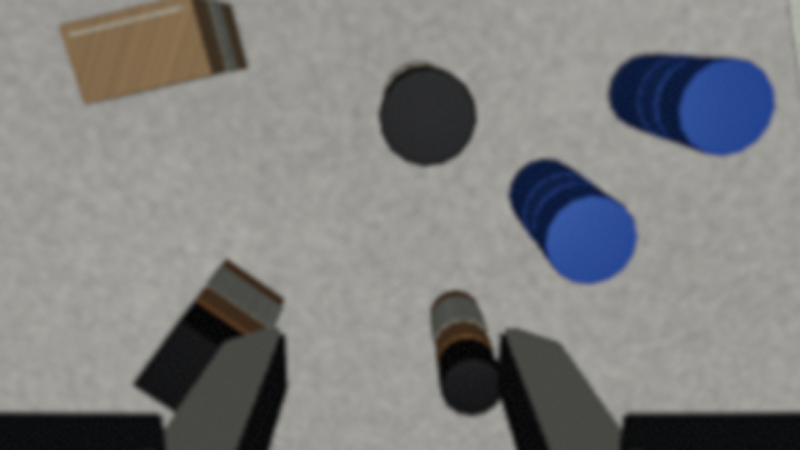

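```bash
python3 -m handwheel '[[[0,-0.8,0.4,0,0,0,55],[0,-1.6,0.8,0,0,0,55],[0,-2.4,1.21,0,0,0,55],[0.3,-2.4,1.21,0,0,0,55],[1.0,-2.4,1.21,0,0,0,55],[1.7,-2.4,1.21,0,0,0,55],[2.4,-2.4,1.21,0,0,0,55],[3,-2.4,1.21,0,0,0,55],[3,-2.4,1.21,0,0,0,55],[3,-2.4,1.21,0,0,0,55]]]'
python3 - <<'E'
from h import *
go(.590,-.344,.051)
s=snap('wrist','w2.png')
E
```

```text
clock: 4.68
eef_pos: [0.5896, -0.3411, 0.128]
orientation: [[-0.001, 0.003, 1.0], [0.002, 1.0, -0.003], [-1.0, 0.002, -0.001]]
ft_force: [0.2, -0.1, -0.4]
grip_width: 0.0552
shift [ 2.57 -0.1   0.02] turn [-0.03 -0.01 -0.02] clock 4.68 pos [ 0.5896 -0.3411  0.128 ] w 55.2 F [ 0.2 -0.1 -0.4]
```

View pics/w2.png

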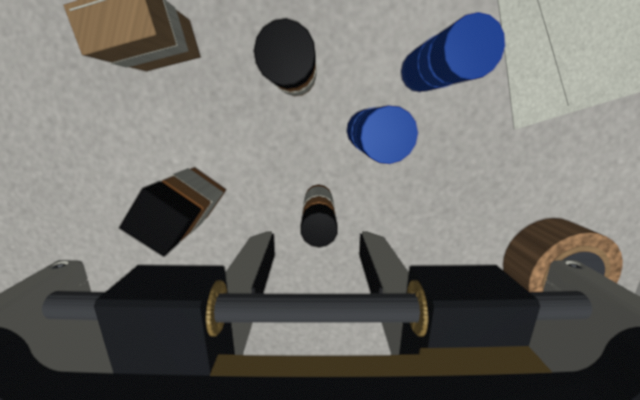

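The slim cap at (319,229) is centred between the fingers.

```bash
python3 - <<'E'
from h import *
s=snap('wrist')
print(px2w(s,319.5,229,.095),px2w(s,285,50,.1))
E
python3 -m handwheel '[[[0.3,-0.1,0.02,0,0,0,55],[0.7,-0.1,0.02,0,0,0,55],[1.2,-0.1,0.02,0,0,0,55],[1.7,-0.1,0.02,0,0,0,55],[2.2,-0.1,0.02,0,0,0,55],[2.5,-0.1,0.02,0,0,0,55],[2.57,-0.1,0.02,0,0,0,55],[2.57,-0.1,0.02,0,0,0,55],[2.57,-0.1,0.02,0,0,0,45],[2.57,-0.1,0.02,0,0,0,38]]]'
```

```text
[ 0.59253285 -0.34593048  0.095     ] [ 0.57057006 -0.2212947   0.1       ]
clock: 5.62
eef_pos: [0.5914, -0.3451, 0.0537]
orientation: [[0.003, 0.003, 1.0], [-0.0, 1.0, -0.003], [-1.0, -0.0, 0.003]]
ft_force: [0.4, 1.2, 0.7]
grip_width: 0.0459
```

```bash
python3 -m handwheel '[[[0.05,0,0,0,0,0,36],[0.05,0,0,0,0,0,32],[0.05,0,0,0,0,0,28],[0.05,0,0,0,0,0,24],[0.05,0,0,0,0,0,20],[0.05,0,0,0,0,0,20],[0.05,0,0,0,0,0,20],[-0.2,0,0,0,0,0,20],[-0.6,0,0,0,0,0,20],[-1.2,0,0,0,0,0,20]]]'
python3 - <<'E'
from h import *
go(.590,-.344,.23)
s=snap('wrist','w3.png')
E
```

```text
clock: 6.45
eef_pos: [0.5908, -0.3447, 0.0894]
orientation: [[0.001, 0.003, 1.0], [0.001, 1.0, -0.003], [-1.0, 0.001, 0.001]]
ft_force: [1.2, 0.4, -0.7]
grip_width: 0.0298
shift [-4.69  0.03 -0.02] turn [-0.03  0.01 -0.01] clock 6.45 pos [ 0.5908 -0.3447  0.0894] w 29.8 F [ 1.2  0.4 -0.7]
```

View pics/w3.png

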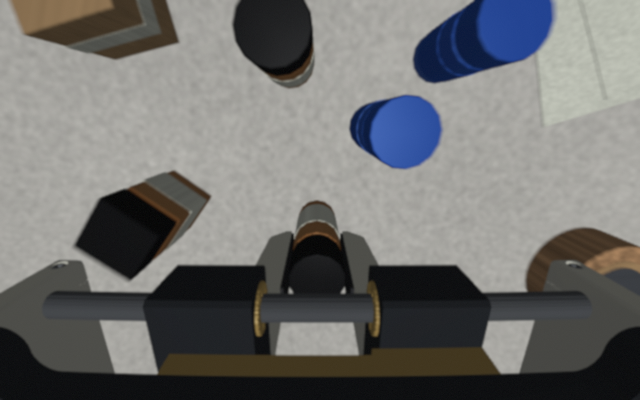

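Held (opening 29.8 mm, bottle upright). I'll lift it and carry it to its nest.

```bash
python3 -m handwheel '[[[-0.8,0,0,0,0,0,20],[-1.8,0,0,0,0,0,20],[-2.8,0.1,0,0,0,0,20],[-3.6,0.5,0,0,0,0,20],[-4.2,1.2,0,0,0,0,20],[-4.4,2.1,0,0,0,0,20],[-4.4,3.1,0,0,0,0,20],[-4.4,4.1,0,0,0,0,20],[-4.4,5.1,0,0,0,0,20],[-4.4,6.1,0,0,0,0,20]]]'
python3 -m handwheel '[[[0,0.9,0,0,0,0,20],[0,1.9,0,0,0,0,20],[0,2.9,0,0,0,0,20],[0,3.9,0,0,0,0,20],[0,4.9,0,0,0,0,20],[0,5.9,0.1,0,0,0,20],[0,6.9,0.1,0,0,0,20],[0,7.6,0.1,0,0,0,20],[0,8,0.1,0,0,0,20],[0,8.2,0.1,0,0,0,20]]]'
python3 - <<'E'
from h import *
go(.597,.120,.0635)
s=snap('wrist','w4.png')
st=read_state()
for n in ['slim_bottle','lotion_bottle','tall_jar','wide_jar']:
  for m in masks_of('wrist','nest_'+n)[:2]: print(n,m['p'],m['centre'],px2w(s,m['centre'][1],m['centre'][0],.03).round(4))
print(w2px(s,[[.597,.120,.03],[.4856,.1154,.03],[.5911,.2325,.03],[.4795,.2268,.03]]))
E
```

```text
clock: 7.33
eef_pos: [0.5918, -0.1609, 0.2269]
orientation: [[0.006, 0.003, 1.0], [-0.002, 1.0, -0.003], [-1.0, -0.002, 0.006]]
ft_force: [0.4, 0.3, -1.7]
grip_width: 0.0295
clock: 8.17
eef_pos: [0.5955, 0.0864, 0.2268]
orientation: [[0.007, 0.002, 1.0], [-0.002, 1.0, -0.002], [-1.0, -0.002, 0.007]]
ft_force: [0.3, -0.2, -0.1]
grip_width: 0.0298
shift [5.44 1.13 0.01] turn [-0.02  0.06  0.02] clock 8.17 pos [0.5955 0.0864 0.2268] w 29.8 F [ 0.3 -0.2 -0.1]
slim_bottle 0.81 [149.2, 316.0] [0.5964 0.1244 0.03  ]
lotion_bottle 0.58 [152.1, 232.9] [0.489  0.1211 0.03  ]
tall_jar 0.87 [51.1, 314.5] [0.595  0.2394 0.03  ]
tall_jar 0.74 [152.8, 233.7] [0.4899 0.1202 0.03  ]
wide_jar 0.59 [55.7, 219.7] [0.4826 0.2351 0.03  ]
[[316.43824581 152.62093211]
 [230.70376238 156.55311618]
 [311.26681111  57.49365297]
 [217.73620392  63.31746274]]
```

View pics/w4.png

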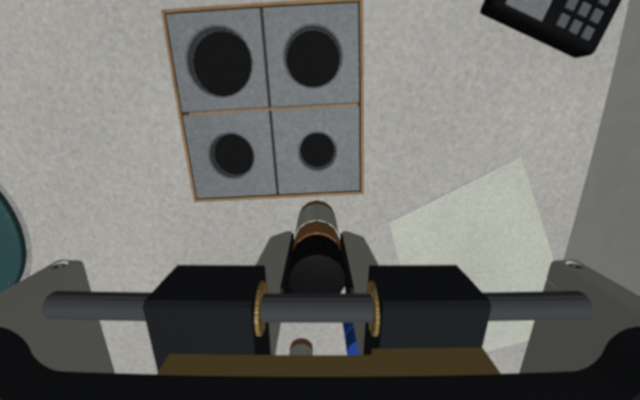

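The wrist view has the holes at (317,150), (232,155), (313,57) and (221,62). I'll fit the square tray to the four centres.

Run:
```python
from h import *
def fit(W):
    A=np.array([[1,0],[0,0],[1,1],[0,1]],float)*.112
    Ac=A-A.mean(0); Wc=W-W.mean(0); U,_,Vt=np.linalg.svd(Ac.T@Wc); R=Vt.T@U.T
    P=W.mean(0)+Ac@R.T; print(P.round(4).tolist(),'res mm',((W-P)*1000).round(1).tolist(),np.degrees(np.arctan2(R[1,0],R[0,0])))
s=snap('wrist')
g=cv2.cvtColor(s['pixels'],cv2.COLOR_RGB2GRAY)
def cents(s,guess,rad,thr):
    g=cv2.cvtColor(s['pixels'],cv2.COLOR_RGB2GRAY); out=[]
    b=(cv2.GaussianBlur(g,(3,3),0)<thr).astype(np.uint8)
    n,l,stt,c=cv2.connectedComponentsWithStats(b)
    for u,v in guess:
        k=l[int(v),int(u)]; out.append(c[k]); print(k,stt[k],c[k].round(1))
    return out
for cam,gs in [('wrist',[(317,150),(232,155),(313,57),(221,62)]),('top',[(275,203),(275,250),(228,205),(228,251)])]:
    s=snap(cam); g=cv2.cvtColor(s['pixels'],cv2.COLOR_RGB2GRAY); print(cam,[int(g[v,u]) for u,v in gs],[int(g[v,u+24]) for u,v in gs])
    c=cents(s,gs,0,50 if cam=='wrist' else 45)
    fit(np.array([px2w(s,*p,.026)[:2] for p in c]))
```

```text
wrist [22, 24, 22, 24] [119, 117, 27, 24]
5 [300 132  34  34 910] [316.7 148.4]
4 [ 212  133   41   41 1303] [232.1 153.3]
2 [ 286   27   54   58 2419] [312.2  55.5]
3 [ 191   28   60   66 3047] [220.6  60.9]
[[0.5984, 0.1216], [0.4865, 0.1166], [0.5934, 0.2335], [0.4815, 0.2285]] res mm [[-0.8, 0.9], [0.4, 0.3], [-0.7, -0.7], [1.0, -0.6]] 2.566209997308723
top [17, 45, 59, 38] [85, 44, 75, 37]
23 [257 185  41  34 774] [276.4 203.6]
0 [     0      0    640    400 237945] [322.3 195.6]
0 [     0      0    640    400 237945] [322.3 195.6]
1 [ 184   63  118  337 9956] [244.6 230.4]
[[0.6449, 0.0219], [0.533, 0.0275], [0.6505, 0.1338], [0.5386, 0.1393]] res mm [[-47.5, 95.5], [86.3, -20.3], [-31.2, -126.6], [-7.7, 51.5]] -2.8539936348309656
```

```bash
python3 -m handwheel '[[[0,0.6,0,0,0.03,0,20],[0,1.1,0.05,0,0.06,0,20],[0.4,1.17,0.04,0,0.06,0,20],[1,1.17,0.04,0,0.06,0,20],[1.8,1.17,0.04,0,0.06,0,20],[2.6,1.17,0.04,0,0.06,0,20],[3.3,1.17,0.04,0,0.06,0,20],[3.8,1.17,0.04,0,0.06,0,20],[4,1.17,0.04,0,0.06,0,20],[4,1.17,0.04,0,0.06,0,20]]]'
python3 - <<'E'
from h import *
go(.5975,.1215,.0645)
s=snap('wrist','w5.png'); s=snap('scene','s5.png')
E
```

```text
clock: 9.4
eef_pos: [0.5973, 0.1188, 0.1048]
orientation: [[-0.002, 0.004, 1.0], [-0.003, 1.0, -0.004], [-1.0, -0.003, -0.002]]
ft_force: [0.1, 0.1, -0.9]
grip_width: 0.0296
shift [1.34 0.09 0.01] turn [-0.04 -0.02  0.03] clock 9.4 pos [0.5973 0.1188 0.1048] w 29.6 F [ 0.1  0.1 -0.9]
```

View pics/w5.png

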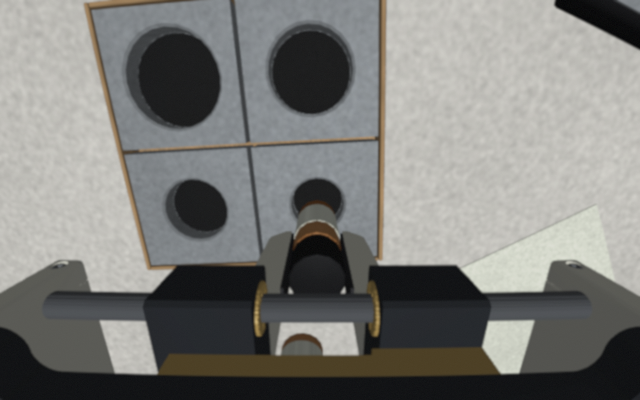

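View pics/s5.png

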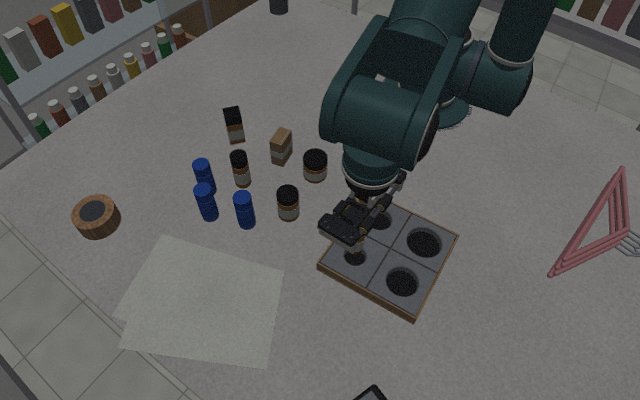

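The bottle sits over its hole, and x and y agree in both pictures. I'll lower it slowly.

```bash
python3 -m handwheel '[[[0.15,0.05,0.01,0,0,0,20],[0.35,0.09,0.01,0,0,0,20],[0.55,0.09,0.01,0,0,0,20],[0.75,0.09,0.01,0,0,0,20],[0.9,0.09,0.01,0,0,0,20],[1.05,0.09,0.01,0,0,0,20],[1.15,0.09,0.01,0,0,0,20],[1.22,0.09,0.01,0,0,0,20],[1.28,0.09,0.01,0,0,0,20],[1.32,0.09,0.01,0,0,0,20]]]'
python3 -c "
from h import *
go(.5975,.1215,.0635)"
```

```text
clock: 10.33
eef_pos: [0.5986, 0.1216, 0.0675]
orientation: [[0.001, 0.004, 1.0], [-0.002, 1.0, -0.004], [-1.0, -0.002, 0.001]]
ft_force: [-0.3, -0.3, -0.2]
grip_width: 0.0301
shift [ 0.13 -0.   -0.04] turn [-0.04  0.01  0.02] clock 10.33 pos [0.5986 0.1216 0.0675] w 30.1 F [-0.3 -0.3 -0.2]
```

```bash
python3 -m handwheel '[[[0.02,0,0,0,0,0,20],[0.04,0,0,0,0,0,20],[0.06,0,0,0,0,0,20],[0.08,0,0,0,0,0,20],[0.1,0,0,0,0,0,20],[0.11,0,0,0,0,0,20],[0.12,0,0,0,0,0,20],[0.12,0,0,0,0,0,20],[0.12,0,0,0,0,0,20],[0.12,0,0,0,0,0,20]]]'
python3 -c "
from h import *
go(.5975,.1215,.0635)
s=snap('wrist','w6.png')"
```

```text
clock: 11.17
eef_pos: [0.5987, 0.1216, 0.0646]
orientation: [[0.002, 0.004, 1.0], [-0.002, 1.0, -0.004], [-1.0, -0.002, 0.002]]
ft_force: [-2.7, -1.4, 6.2]
grip_width: 0.0295
shift [ 0.04 -0.   -0.04] turn [-0.04  0.01  0.02] clock 11.17 pos [0.5987 0.1216 0.0646] w 29.5 F [-2.7 -1.4  6.2]
```

View pics/w6.png

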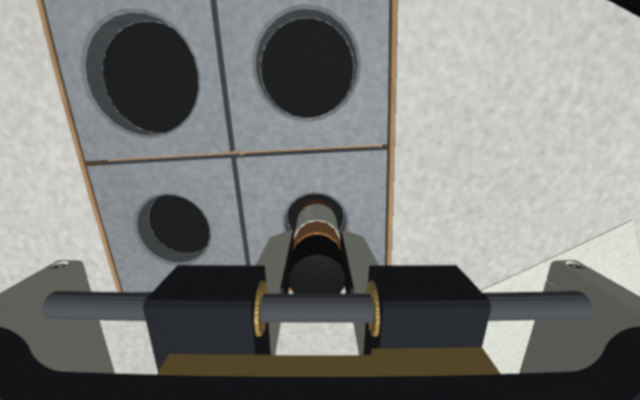

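Floor contact (6 N up), in the hole. I'll open and retreat.

```bash
python3 -m handwheel '[[[0,0,0,0,0,0,28],[0,0,0,0,0,0,31],[0,0,0,0,0,0,34],[0,0,0,0,0,0,40],[0,0,0,0,0,0,48],[0,0,0,0,0,0,55],[0,0,0,0,0,0,55],[-0.4,0,0,0,0,0,55],[-1.2,0,0,0,0,0,55],[-2.2,0,0,0,0,0,60]]]'
python3 -m handwheel '[[[-1,0,0,0,0,0,65],[-2,0,0,0,0,0,65],[-2.8,-0.3,0,0,0,0,65],[-3,-1,0,0,0,0,65],[-3,-2,-0.1,0,0,0,65],[-3,-3,-0.2,0,0,0,65],[-3,-4,-0.3,0,0,0,65],[-3,-5,-0.4,0,0,0,65],[-3,-6,-0.5,0,0,0,65],[-3,-7,-0.6,0,0,0,65]]]'
python3 -c "
from h import *
go(.5705,-.2215,.05)
s=snap('scene','s7.png')
a=s['pixels'][90:340,150:480,::-1]; cv2.imwrite('pics/s7c.png',cv2.resize(a,None,fx=2.4,fy=2.4,interpolation=cv2.INTER_CUBIC))"
```

```text
clock: 12.05
eef_pos: [0.5978, 0.1216, 0.1305]
orientation: [[-0.001, 0.004, 1.0], [-0.003, 1.0, -0.004], [-1.0, -0.003, -0.001]]
ft_force: [0.5, 0.3, 0.0]
grip_width: 0.0583
clock: 12.88
eef_pos: [0.5786, -0.0895, 0.2223]
orientation: [[-0.0, 0.004, 1.0], [-0.003, 1.0, -0.004], [-1.0, -0.003, -0.0]]
ft_force: [0.3, 0.6, 0.4]
grip_width: 0.0649
shift [ 5.76 -4.39 -0.25] turn [-0.04 -0.    0.03] clock 12.88 pos [ 0.5786 -0.0895  0.2223] w 64.9 F [0.3 0.6 0.4]
```

View pics/s7c.png

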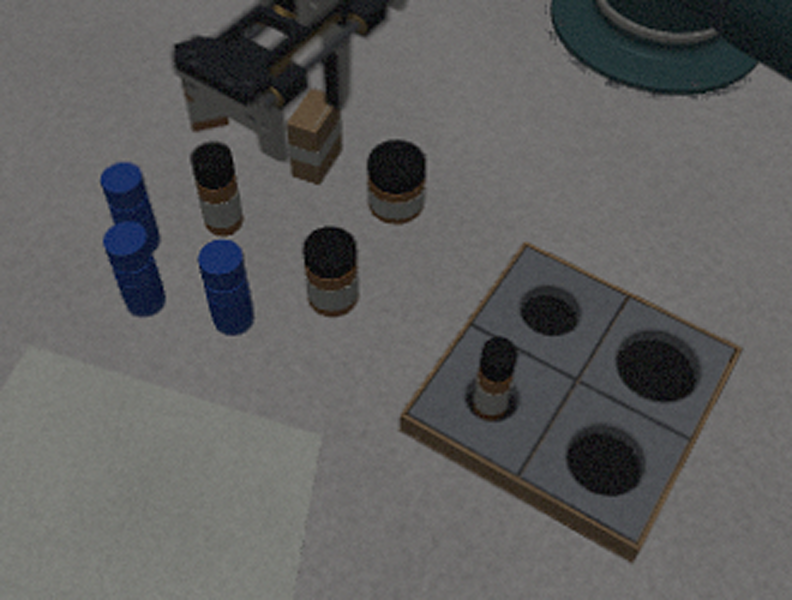

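Slim stands upright in its nest, around (490,400) in the crop. Next is lotion.

```bash
python3 -m handwheel '[[[0,-0.9,-0.1,0,0,0,65],[0,-1.9,-0.1,0,0,0,65],[0,-2.9,-0.2,0,0,0,65],[0,-3.8,-0.25,0,0,0,65],[0.4,-4.39,-0.25,0,0,0,65],[1.1,-4.39,-0.25,0,0,0,65],[2,-4.39,-0.25,0,0,0,65],[2.7,-4.39,-0.25,0,0,0,65],[3,-4.39,-0.25,0,0,0,65],[3,-4.39,-0.25,0,0,0,65]]]'
python3 -c "
from h import *
go(.5705,-.2215,.055)
s=snap('wrist','w8.png')"
```

```text
clock: 13.77
eef_pos: [0.5691, -0.2252, 0.1314]
orientation: [[-0.003, 0.006, 1.0], [-0.003, 1.0, -0.006], [-1.0, -0.004, -0.003]]
ft_force: [-0.5, 0.2, -0.1]
grip_width: 0.065
shift [2.55 0.13 0.06] turn [-0.06 -0.03  0.03] clock 13.77 pos [ 0.5691 -0.2252  0.1314] w 65.0 F [-0.5  0.2 -0.1]
```

View pics/w8.png

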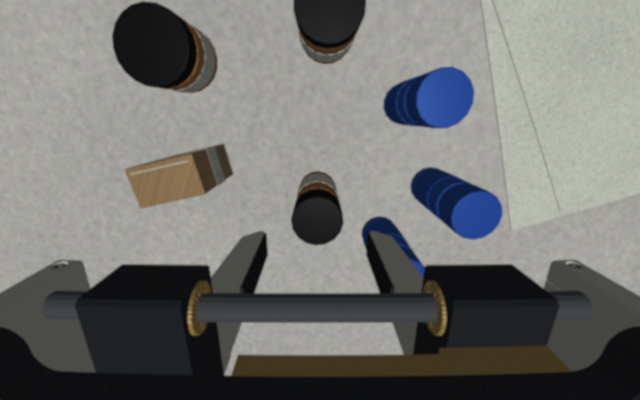

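```bash
python3 -c "
from h import *
s=snap('wrist');print(px2w(s,317,218,.1))
go(.5705,-.2225,.055)"
python3 -m handwheel '[[[0.3,0.07,0.06,0,0,0,65],[0.7,0.09,0.06,0,0,0,65],[1.2,0.09,0.06,0,0,0,65],[1.7,0.09,0.06,0,0,0,65],[2.1,0.09,0.06,0,0,0,65],[2.4,0.09,0.06,0,0,0,65],[2.5,0.09,0.06,0,0,0,65],[2.5,0.09,0.06,0,0,0,62],[2.5,0.09,0.06,0,0,0,55],[2.5,0.09,0.06,0,0,0,48]]]'
```

```text
[ 0.57020887 -0.22052881  0.1       ]
shift [2.64 0.12 0.01] turn [-0.06  0.    0.05] clock 13.87 pos [ 0.5702 -0.2256  0.1343] w 65.1 F [ 0.4 -0.1  0.4]
clock: 14.7
eef_pos: [0.5724, -0.2235, 0.0601]
orientation: [[0.001, 0.006, 1.0], [-0.005, 1.0, -0.006], [-1.0, -0.005, 0.001]]
ft_force: [0.2, 0.3, 0.8]
grip_width: 0.0528
```

```bash
python3 -m handwheel '[[[0.1,0.05,0,0,0,0,46],[0.1,0.05,0,0,0,0,42],[0.1,0.05,0,0,0,0,38],[0.1,0.05,0,0,0,0,34],[0.1,0.05,0,0,0,0,30],[0.1,0.05,0,0,0,0,30],[0.1,0.05,0,0,0,0,30],[0.1,0.05,0,0,0,0,30],[0.1,0.05,0,0,0,0,30],[0.1,0.05,0,0,0,0,30]]]'
python3 -m handwheel '[[[-0.2,0,0,0,0,0,30],[-0.7,0,0,0,0,0,30],[-1.5,0,0,0,0,0,30],[-2.5,0,0,0,0,0,30],[-3.5,0,0,0,0,0,30],[-4.4,0,0,0,0,0,30],[-5.2,0.3,0,0,0,0,30],[-5.6,0.9,0,0,0,0,30],[-5.6,1.8,-0.1,0,0,0,30],[-5.6,2.8,-0.2,0,0,0,30]]]'
python3 -c "
from h import *
go(.486,.116,.23)
s=snap('wrist','w9.png')"
```

```text
clock: 15.53
eef_pos: [0.5724, -0.2221, 0.0572]
orientation: [[0.001, 0.006, 1.0], [-0.005, 1.0, -0.006], [-1.0, -0.005, 0.001]]
ft_force: [-0.8, 1.1, 2.9]
grip_width: 0.0395
clock: 16.37
eef_pos: [0.5667, -0.1369, 0.2259]
orientation: [[0.003, 0.007, 1.0], [-0.006, 1.0, -0.007], [-1.0, -0.006, 0.003]]
ft_force: [0.1, 0.9, -0.6]
grip_width: 0.0399
shift [-0.19  8.41 -2.75] turn [-0.07  0.03  0.06] clock 16.37 pos [ 0.5667 -0.1369  0.2259] w 39.9 F [ 0.1  0.9 -0.6]
```

View pics/w9.png

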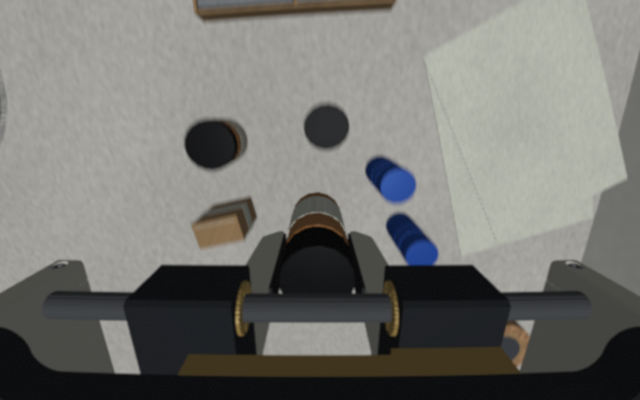

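```bash
python3 -c "
from h import *
s=snap('wrist');print('tall',px2w(s,327,127,.08),'wide',px2w(s,212,144,.065))"
python3 -m handwheel '[[[0,1,-0.3,0,0,0,30],[0,2,-0.6,0,0,0,30],[-0.1,3,-0.9,0,0,0,30],[-0.1,4,-1.2,0,0,0,30],[-0.1,5,-1.5,0,0,0,30],[-0.1,6,-1.9,0,0,0,30],[-0.1,7,-2.2,0,0,0,30],[-0.1,7.8,-2.5,0,0.03,0.06,30],[-0.1,8.3,-2.7,-0.07,0.03,0.06,30],[-0.1,8.4,-2.75,-0.07,0.03,0.06,30]]]'
python3 -c "
from h import *
go(.486,.116,.0692)"
```

```text
tall [ 0.57846348 -0.06482472  0.08      ] wide [ 0.44602092 -0.08349164  0.065     ]
clock: 17.3
eef_pos: [0.4843, 0.1197, 0.2272]
orientation: [[-0.001, -0.006, 1.0], [0.002, 1.0, 0.006], [-1.0, 0.002, -0.001]]
ft_force: [0.2, 0.7, -1.1]
grip_width: 0.0397
shift [ 5.27 -0.13  0.06] turn [ 0.06 -0.01 -0.02] clock 17.3 pos [0.4843 0.1197 0.2272] w 39.7 F [ 0.2  0.7 -1.1]
```

```bash
python3 -m handwheel '[[[0.3,-0.1,0.05,0.03,0,0,30],[0.9,-0.13,0.06,0.06,0,-0.02,30],[1.7,-0.13,0.06,0.06,0,-0.02,30],[2.5,-0.13,0.06,0.06,0,-0.02,30],[3.2,-0.13,0.06,0.06,0,-0.02,30],[3.7,-0.13,0.06,0.06,0,-0.02,30],[4,-0.13,0.06,0.06,0,-0.02,30],[4,-0.13,0.06,0.06,0,-0.02,30],[4,-0.13,0.06,0.06,0,-0.02,30],[4,-0.13,0.06,0.06,0,-0.02,30]]]'
python3 -c "
from h import *
go(.486,.116,.0692)
s=snap('wrist','w10.png')"
```

```text
clock: 18.13
eef_pos: [0.4866, 0.1157, 0.1083]
orientation: [[0.0, 0.001, 1.0], [-0.0, 1.0, -0.001], [-1.0, -0.0, 0.0]]
ft_force: [-0.5, -1.0, -0.6]
grip_width: 0.0395
shift [ 1.3   0.01 -0.02] turn [-0.01  0.    0.  ] clock 18.13 pos [0.4866 0.1157 0.1083] w 39.5 F [-0.5 -1.  -0.6]
```

View pics/w10.png

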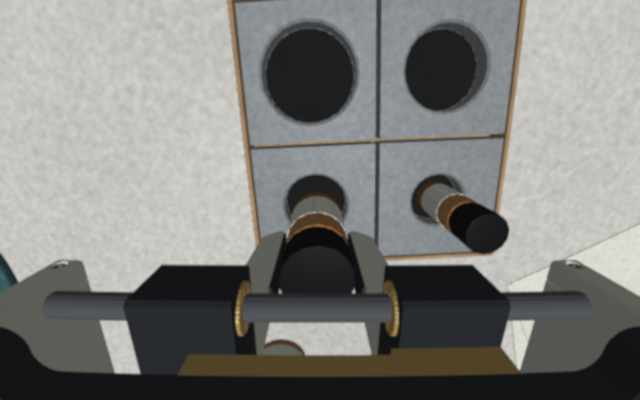

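The hole at (316,200) is centred under the bottle, so I'll lower it.

```bash
python3 -m handwheel '[[[0.15,0,0,0,0,0,30],[0.35,0,0,0,0,0,30],[0.55,0,0,0,0,0,30],[0.75,0,0,0,0,0,30],[0.9,0,0,0,0,0,30],[1.02,0,0,0,0,0,30],[1.1,0,0,0,0,0,30],[1.16,0,0,0,0,0,30],[1.2,0,0,0,0,0,30],[1.2,0,0,0,0,0,30]]]'
python3 -c "
from h import *
go(.486,.116,.0692)"
```

```text
clock: 19.02
eef_pos: [0.4866, 0.1159, 0.0723]
orientation: [[0.001, 0.001, 1.0], [-0.0, 1.0, -0.001], [-1.0, -0.0, 0.001]]
ft_force: [-0.6, 0.1, -1.4]
grip_width: 0.0397
shift [ 0.1   0.   -0.02] turn [-0.01  0.01  0.  ] clock 19.02 pos [0.4866 0.1159 0.0723] w 39.7 F [-0.6  0.1 -1.4]
```

```bash
python3 -m handwheel '[[[0.02,0,0,0,0,0,30],[0.04,0,0,0,0,0,30],[0.06,0,0,0,0,0,30],[0.08,0,0,0,0,0,30],[0.09,0,0,0,0,0,30],[0.1,0,0,0,0,0,30],[0.11,0,0,0,0,0,30],[0.12,0,0,0,0,0,30],[0.12,0,0,0,0,0,30],[0.12,0,0,0,0,0,30]]]'
python3 -c "
from h import *
go(.486,.116,.0692)"
```

```text
clock: 19.85
eef_pos: [0.4867, 0.116, 0.0693]
orientation: [[0.001, 0.001, 1.0], [-0.0, 1.0, -0.001], [-1.0, -0.0, 0.001]]
ft_force: [-2.5, 0.2, 7.0]
grip_width: 0.0395
shift [ 0.    0.   -0.02] turn [-0.01  0.01  0.  ] clock 19.85 pos [0.4867 0.116  0.0693] w 39.5 F [-2.5  0.2  7. ]
```

```bash
python3 -m handwheel '[[[0,0,0,0,0,0,36],[0,0,0,0,0,0,40],[0,0,0,0,0,0,43],[0,0,0,0,0,0,48],[0,0,0,0,0,0,56],[0,0,0,0,0,0,64],[0,0,0,0,0,0,64],[-0.4,0,0,0,0,0,64],[-1.2,0,0,0,0,0,64],[-2.2,0,0,0,0,0,64]]]'
python3 -m handwheel '[[[-1,0,0,0,0,0,70],[-2,0,0,0,0,0,75],[-2.8,-0.2,0.2,0,0,0,75],[-3,-0.7,0.6,0,0,0,75],[-3,-1.5,1.1,0,0,0,75],[-3,-2.4,1.6,0,0,0,75],[-3,-3.3,2.1,0,0,0,75],[-3,-4.1,2.6,0,0,0,75],[-3,-4.7,3,0,0,0,75],[-3,-4.9,3,0,0,0,75]]]'
python3 -c "
from h import *
go(.577,-.069,.042)
s=snap('wrist','w11.png')
a=snap('scene')['pixels'][90:340,150:480,::-1]; cv2.imwrite('pics/s11c.png',cv2.resize(a,None,fx=2.4,fy=2.4,interpolation=cv2.INTER_CUBIC))"
```

```text
clock: 20.68
eef_pos: [0.4858, 0.1158, 0.1354]
orientation: [[-0.002, 0.001, 1.0], [-0.001, 1.0, -0.001], [-1.0, -0.001, -0.002]]
ft_force: [0.2, -0.5, 0.2]
grip_width: 0.064
clock: 21.52
eef_pos: [0.5771, -0.0335, 0.2257]
orientation: [[-0.002, 0.002, 1.0], [-0.001, 1.0, -0.002], [-1.0, -0.001, -0.002]]
ft_force: [0.0, 0.3, -0.1]
grip_width: 0.0746
shift [ 6.13 -1.18  0.01] turn [-0.02 -0.02  0.01] clock 21.52 pos [ 0.5771 -0.0335  0.2257] w 74.6 F [ 0.   0.3 -0.1]
```

View pics/w11.png

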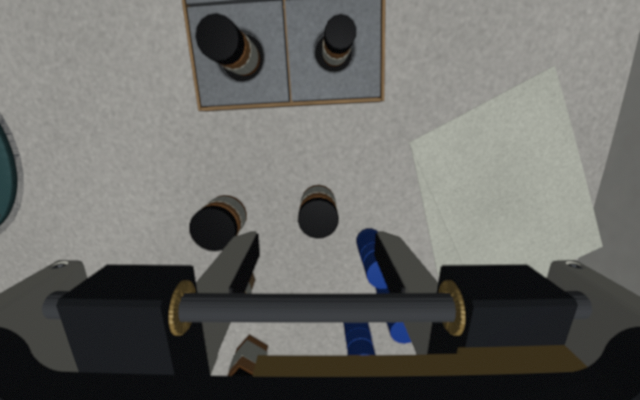

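View pics/s11c.png

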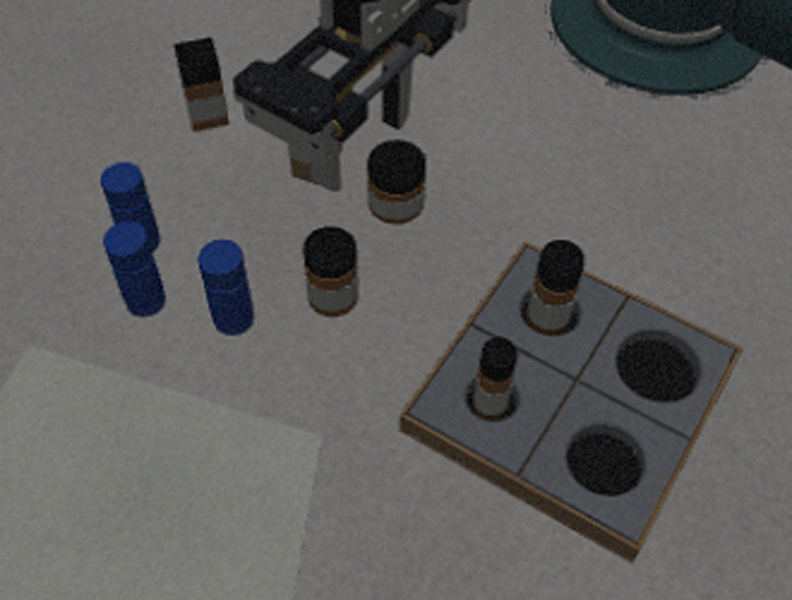

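Lotion stands in its nest. In the wrist view the tall jar lid is at (318,218) and the wide jar lid at (215,228).

```bash
python3 -c "
from h import *
s=snap('wrist');p=px2w(s,318,218,.08);print('tall',p,'wide',px2w(s,215,228.5,.065))
go(p[0],p[1],.044)"
```

```text
tall [ 0.57732197 -0.0689613   0.08      ] wide [ 0.44669339 -0.08866002  0.065     ]
shift [ 6.06 -1.26  0.07] turn [-0.01 -0.02  0.  ] clock 21.67 pos [ 0.5756 -0.0311  0.2258] w 74.9 F [-0.8  0.1  0.4]
```

```bash
python3 -m handwheel '[[[0,-0.5,0.04,0,0,0,75],[0,-1.0,0.05,0,0,0,75],[0.4,-1.25,0.05,0,0,0,75],[1.1,-1.25,0.05,0,0,0,75],[2,-1.25,0.05,0,0,0,75],[2.9,-1.25,0.05,0,0,0,75],[3.6,-1.25,0.05,0,0,0,75],[4,-1.25,0.05,0,0,0,75],[4,-1.25,0.05,0,0,0,75],[4,-1.25,0.05,0,0,0,75]]]'
python3 -c "
from h import *
go(.577,-.069,.044)
s=snap('wrist','w12.png')"
```

```text
clock: 22.5
eef_pos: [0.5767, -0.0681, 0.106]
orientation: [[-0.002, 0.001, 1.0], [-0.0, 1.0, -0.001], [-1.0, -0.0, -0.002]]
ft_force: [-0.6, 0.3, 0.3]
grip_width: 0.075
shift [ 2.07 -0.03  0.01] turn [-0.01 -0.02  0.  ] clock 22.5 pos [ 0.5767 -0.0681  0.106 ] w 75.0 F [-0.6  0.3  0.3]
```

View pics/w12.png

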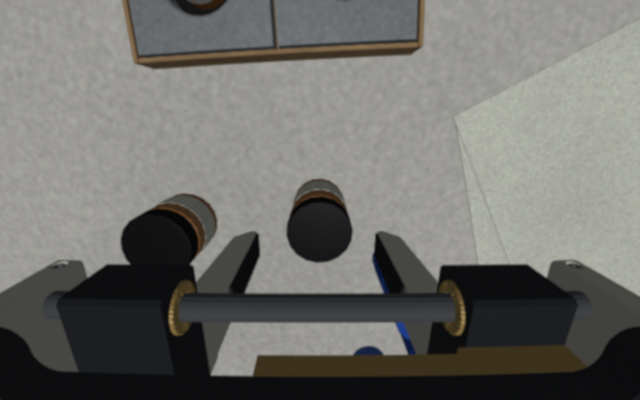

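Centred, jar lid at (319,229). I'll go down and grip.

```bash
python3 -m handwheel '[[[0.3,0,0.01,0,0,0,75],[0.8,0,0.01,0,0,0,75],[1.3,0,0.01,0,0,0,75],[1.7,0,0.01,0,0,0,75],[1.95,0,0.01,0,0,0,75],[2.05,0,0.01,0,0,0,75],[2.05,0,0.01,0,0,0,72],[2.05,0,0.01,0,0,0,68],[2.05,0,0.01,0,0,0,63],[2.05,0,0.01,0,0,0,58]]]'
python3 -m handwheel '[[[0,0,0,0,0,0,54],[0,0,0,0,0,0,51],[0,0,0,0,0,0,48],[0,0,0,0,0,0,44],[0,0,0,0,0,0,40],[0,0,0,0,0,0,40],[0,0,0,0,0,0,40],[0,0,0,0,0,0,40],[0,0,0,0,0,0,40],[0,0,0,0,0,0,40]]]'
python3 -c "
from h import *
go(.592,.233,.22)"
```

```text
clock: 23.38
eef_pos: [0.5778, -0.0685, 0.0463]
orientation: [[0.001, 0.001, 1.0], [-0.001, 1.0, -0.001], [-1.0, -0.001, 0.001]]
ft_force: [0.6, 0.7, -0.3]
grip_width: 0.0608
clock: 24.22
eef_pos: [0.578, -0.0685, 0.0466]
orientation: [[0.001, 0.001, 1.0], [-0.001, 1.0, -0.001], [-1.0, -0.001, 0.001]]
ft_force: [0.2, 0.0, 5.3]
grip_width: 0.0494
shift [-5.79 10.04  0.46] turn [-0.01  0.01  0.01] clock 24.22 pos [ 0.578  -0.0685  0.0466] w 49.4 F [0.2 0.  5.3]
```

```bash
python3 -m handwheel '[[[-0.2,0,0,0,0,0,40],[-0.7,0,0,0,0,0,40],[-1.5,0,0,0,0,0,40],[-2.5,0,0,0,0,0,40],[-3.5,0,0,0,0,0,40],[-4.5,0.1,0,0,0,0,40],[-5.3,0.5,0,0,0,0,40],[-5.9,1.1,0.1,0,0,0,40],[-6,2,0.1,0,0,0,40],[-6,3,0.2,0,0,0,40]]]'
python3 -c "
from h import *
go(.592,.233,.226)"
```

```text
clock: 25.05
eef_pos: [0.5839, 0.022, 0.2284]
orientation: [[0.003, 0.002, 1.0], [-0.001, 1.0, -0.002], [-1.0, -0.001, 0.003]]
ft_force: [0.4, 0.4, -1.6]
grip_width: 0.0494
shift [0.07 7.03 0.25] turn [-0.02  0.03  0.01] clock 25.05 pos [0.5839 0.022  0.2284] w 49.4 F [ 0.4  0.4 -1.6]
```

```bash
python3 -m handwheel '[[[0,0.9,0,0,0,0,40],[0,1.8,0.1,0,0,0,40],[0,2.7,0.1,0,0,0,40],[0,3.6,0.1,0,0,0,40],[0,4.5,0.2,0,0,0,40],[0,5.4,0.2,0,0,0,40],[0,6.2,0.25,0,0.03,0,40],[0,6.7,0.25,0,0.03,0,40],[0,7,0.25,0,0.03,0,40],[0,7.03,0.25,0,0.03,0,40]]]'
python3 -c "
from h import *
go(.592,.233,.0586)
s=snap('wrist','w13.png')"
```

```text
clock: 25.88
eef_pos: [0.5917, 0.2338, 0.2278]
orientation: [[-0.001, 0.001, 1.0], [-0.001, 1.0, -0.001], [-1.0, -0.001, -0.001]]
ft_force: [-0.6, 0.1, -1.2]
grip_width: 0.0495
shift [ 5.64 -0.02  0.02] turn [-0.01 -0.01  0.01] clock 25.88 pos [0.5917 0.2338 0.2278] w 49.5 F [-0.6  0.1 -1.2]
```

View pics/w13.png

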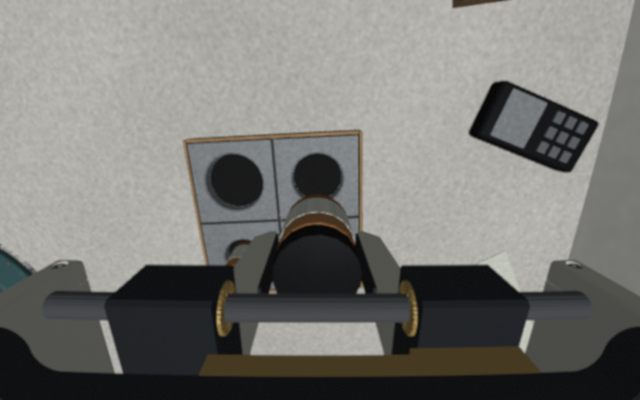

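```bash
python3 -m handwheel '[[[0.3,-0.02,0.02,0,0,0,40],[0.9,-0.02,0.02,0,0,0,40],[1.7,-0.02,0.02,0,0,0,40],[2.5,-0.02,0.02,0,0,0,40],[3.3,-0.02,0.02,0,0,0,40],[4,-0.02,0.02,0,0,0,40],[4.3,-0.02,0.02,0,0,0,40],[4.4,-0.02,0.02,0,0,0,40],[4.4,-0.02,0.02,0,0,0,40],[4.4,-0.02,0.02,0,0,0,40]]]'
python3 -c "
from h import *
go(.592,.233,.0586)
s=snap('wrist','w14.png')"
```

```text
clock: 26.77
eef_pos: [0.5929, 0.2319, 0.0973]
orientation: [[0.001, 0.002, 1.0], [-0.001, 1.0, -0.002], [-1.0, -0.001, 0.001]]
ft_force: [0.1, -0.3, -1.5]
grip_width: 0.0495
shift [ 1.29  0.04 -0.03] turn [-0.02  0.01  0.01] clock 26.77 pos [0.5929 0.2319 0.0973] w 49.5 F [ 0.1 -0.3 -1.5]
```

View pics/w14.png

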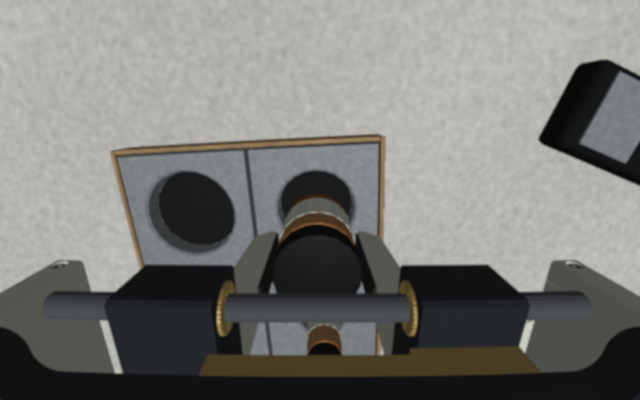

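```bash
python3 -m handwheel '[[[0.15,0.04,-0.02,0,0,0,40],[0.35,0.04,-0.02,0,0,0,40],[0.55,0.04,-0.02,0,0,0,40],[0.75,0.04,-0.02,0,0,0,40],[0.9,0.04,-0.02,0,0,0,40],[1.02,0.04,-0.02,0,0,0,40],[1.1,0.04,-0.02,0,0,0,40],[1.16,0.04,-0.02,0,0,0,40],[1.2,0.04,-0.02,0,0,0,40],[1.2,0.04,-0.02,0,0,0,40]]]'
python3 -c "
from h import *
go(.592,.233,.0586)"
```

```text
clock: 27.65
eef_pos: [0.5924, 0.2333, 0.0614]
orientation: [[0.001, 0.002, 1.0], [-0.001, 1.0, -0.002], [-1.0, -0.001, 0.001]]
ft_force: [0.0, 0.8, -1.5]
grip_width: 0.0494
shift [ 0.09 -0.01 -0.01] turn [-0.02  0.01  0.01] clock 27.65 pos [0.5924 0.2333 0.0614] w 49.4 F [ 0.   0.8 -1.5]
```

```bash
python3 -m handwheel '[[[0.02,0,0,0,0,0,40],[0.04,0,0,0,0,0,40],[0.06,0,0,0,0,0,40],[0.07,0,0,0,0,0,40],[0.08,0,0,0,0,0,40],[0.09,0,0,0,0,0,40],[0.1,0,0,0,0,0,40],[0.1,0,0,0,0,0,40],[0.1,0,0,0,0,0,40],[0.1,0,0,0,0,0,40]]]'
```

```text
clock: 28.48
eef_pos: [0.5924, 0.2333, 0.0586]
orientation: [[0.001, 0.002, 1.0], [-0.001, 1.0, -0.002], [-1.0, -0.001, 0.001]]
ft_force: [-1.1, -0.1, 2.3]
grip_width: 0.0497
```

Contact felt (−1.5 to +2.3 N). I'll release and go to the wide jar.

```bash
python3 -m handwheel '[[[0,0,0,0,0,0,46],[0,0,0,0,0,0,50],[0,0,0,0,0,0,53],[0,0,0,0,0,0,58],[0,0,0,0,0,0,66],[0,0,0,0,0,0,74],[0,0,0,0,0,0,74],[-0.4,0,0,0,0,0,74],[-1.2,0,0,0,0,0,74],[-2.2,0,0,0,0,0,74]]]'
python3 -m handwheel '[[[-1,0,0,0,0,0,80],[-2,0,0,0,0,0,86],[-2.9,0,0,0,0,0,86],[-3.2,-0.4,-0.2,0,0,0,86],[-3.2,-1.2,-0.6,0,0,0,86],[-3.2,-2.1,-1,0,0,0,86],[-3.2,-3,-1.4,0,0,0,86],[-3.2,-3.9,-1.8,0,0,0,86],[-3.2,-4.8,-2.2,0,0,0,86],[-3.2,-5.7,-2.6,0,0,0,86]]]'
python3 -c "
from h import *
go(.4467,-.0887,.22)
a=snap('scene')['pixels'][90:340,150:480,::-1]; cv2.imwrite('pics/s15c.png',cv2.resize(a,None,fx=2.4,fy=2.4,interpolation=cv2.INTER_CUBIC))"
```

```text
clock: 29.32
eef_pos: [0.5915, 0.2331, 0.1244]
orientation: [[-0.002, 0.002, 1.0], [-0.002, 1.0, -0.002], [-1.0, -0.002, -0.002]]
ft_force: [0.1, 0.5, 0.5]
grip_width: 0.0741
clock: 30.15
eef_pos: [0.5121, 0.061, 0.2209]
orientation: [[-0.001, 0.002, 1.0], [-0.002, 1.0, -0.002], [-1.0, -0.002, -0.001]]
ft_force: [0.6, -0.1, 0.1]
grip_width: 0.086
shift [ 0.04 -4.99 -2.17] turn [-0.02 -0.01  0.02] clock 30.15 pos [0.5121 0.061  0.2209] w 86.0 F [ 0.6 -0.1  0.1]
```

View pics/s15c.png

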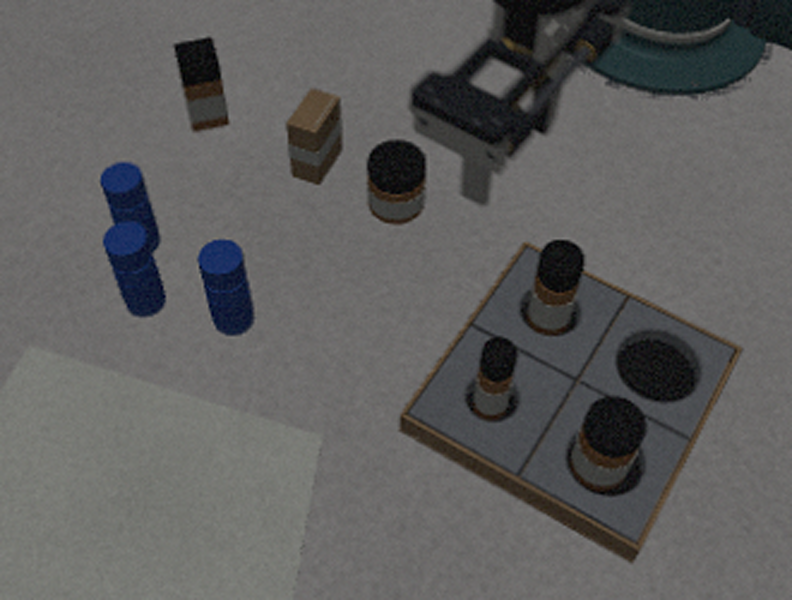

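Three stand in their nests. Now I'll hover over the wide jar.

```bash
python3 -m handwheel '[[[0,-0.9,-0.4,0,0,0,86],[0,-1.9,-0.8,0,0,0,86],[0,-2.9,-1.3,0,0,0,86],[0,-3.9,-1.7,0,0,0,86],[0,-4.7,-2.1,0,0,0,86],[0.5,-4.95,-2.17,0,0,0,86],[1.3,-4.95,-2.17,0,0,0,86],[2.1,-4.95,-2.17,0,0,0,86],[2.7,-4.95,-2.17,0,0,0,86],[3,-4.95,-2.17,0,0,0,86]]]'
python3 -c "
from h import *
go(.4467,-.0887,.031)
s=snap('wrist','w16.png')
for u,v in [(318,215)]: print(px2w(s,u,v,.065))"
```

```text
clock: 31.03
eef_pos: [0.444, -0.0906, 0.129]
orientation: [[-0.004, 0.003, 1.0], [-0.002, 1.0, -0.003], [-1.0, -0.002, -0.004]]
ft_force: [0.0, -0.5, -0.4]
grip_width: 0.0863
shift [3.27 0.07 0.1 ] turn [-0.03 -0.04  0.02] clock 31.03 pos [ 0.444  -0.0906  0.129 ] w 86.3 F [ 0.  -0.5 -0.4]
[ 0.44512831 -0.09431307  0.065     ]
```

View pics/w16.png

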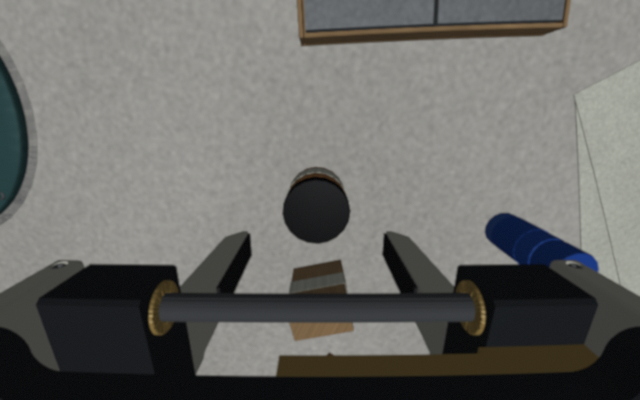

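Lid at (317,210), centred. I'll descend and grip.

```bash
python3 -m handwheel '[[[0.3,0.03,0.06,0,0,0,86],[0.9,0.04,0.08,0,0,0,86],[1.6,0.04,0.08,0,0,0,86],[2.3,0.04,0.08,0,0,0,86],[2.8,0.04,0.08,0,0,0,86],[3.1,0.04,0.08,0,0,0,86],[3.2,0.04,0.08,0,0,0,86],[3.2,0.04,0.08,0,0,0,84],[3.2,0.04,0.08,0,0,0,79],[3.2,0.04,0.08,0,0,0,74]]]'
python3 -m handwheel '[[[0,0,0,0,0,0,69],[0,0,0,0,0,0,64],[0,0,0,0,0,0,61],[0,0,0,0,0,0,58],[0,0,0,0,0,0,54],[0,0,0,0,0,0,50],[0,0,0,0,0,0,50],[0,0,0,0,0,0,50],[0,0,0,0,0,0,50],[0,0,0,0,0,0,50]]]'
python3 -c "
from h import *
go(.4805,.2275,.22)"
```

```text
clock: 31.92
eef_pos: [0.4464, -0.0896, 0.0336]
orientation: [[-0.003, 0.003, 1.0], [-0.003, 1.0, -0.003], [-1.0, -0.003, -0.003]]
ft_force: [-0.5, 0.1, 0.3]
grip_width: 0.0764
clock: 32.75
eef_pos: [0.4465, -0.0896, 0.0339]
orientation: [[-0.003, 0.003, 1.0], [-0.003, 1.0, -0.003], [-1.0, -0.003, -0.003]]
ft_force: [-2.8, -1.0, 6.1]
grip_width: 0.0594
shift [-6.23 10.56  1.08] turn [-0.03 -0.03  0.03] clock 32.75 pos [ 0.4465 -0.0896  0.0339] w 59.4 F [-2.8 -1.   6.1]
```

```bash
python3 -m handwheel '[[[-0.2,0,0,0,0,0,50],[-0.7,0,0,0,0,0,50],[-1.5,0,0,0,0,0,50],[-2.5,0,0,0,0,0,50],[-3.5,0,0,0,0,0,50],[-4.5,0.1,0,0,0,0,50],[-5.4,0.5,0.1,0,0,0,50],[-6.1,1.1,0.2,0,0,0,50],[-6.4,2,0.2,0,0,0,50],[-6.4,3,0.3,0,0,0,50]]]'
python3 -c "
from h import *
go(.4805,.2275,.22)"
```

```text
clock: 33.58
eef_pos: [0.4568, 0.0013, 0.2286]
orientation: [[0.0, 0.005, 1.0], [-0.003, 1.0, -0.005], [-1.0, -0.003, 0.0]]
ft_force: [0.5, -0.2, -2.5]
grip_width: 0.0593
shift [0.26 7.54 0.76] turn [-0.04  0.    0.03] clock 33.58 pos [0.4568 0.0013 0.2286] w 59.3 F [ 0.5 -0.2 -2.5]
```

```bash
python3 -m handwheel '[[[0,0.9,0.1,0,0,0,50],[0,1.8,0.2,0,0,0,50],[0,2.7,0.3,0,0,0,50],[0,3.6,0.4,0,0,0,50],[0,4.5,0.5,0,0,0,50],[0,5.4,0.6,0,0,0,50],[0,6.3,0.7,-0.02,0,0.02,50],[0,7,0.76,-0.04,0,0.03,50],[0,7.4,0.76,-0.04,0,0.03,50],[0,7.54,0.76,-0.04,0,0.03,50]]]'
python3 -c "
from h import *
go(.4805,.2275,.0459)
s=snap('wrist','w17.png')"
```

```text
clock: 34.42
eef_pos: [0.4804, 0.2286, 0.2276]
orientation: [[-0.001, -0.001, 1.0], [0.0, 1.0, 0.001], [-1.0, 0.0, -0.001]]
ft_force: [0.3, -0.9, -2.3]
grip_width: 0.0598
shift [ 6.06 -0.04  0.01] turn [ 0.01 -0.   -0.  ] clock 34.42 pos [0.4804 0.2286 0.2276] w 59.8 F [ 0.3 -0.9 -2.3]
```

View pics/w17.png

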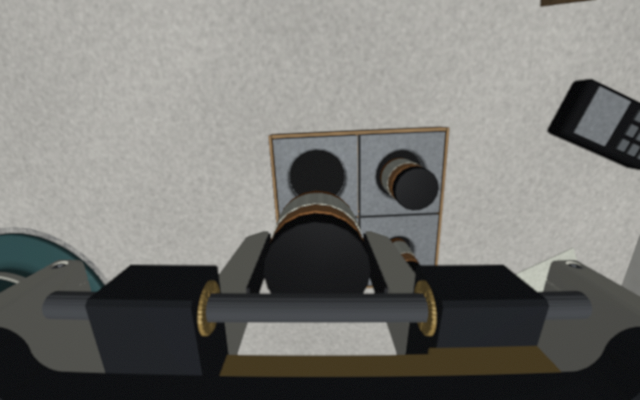

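```bash
python3 -m handwheel '[[[0.3,-0.04,0.01,0,0,0,50],[0.9,-0.04,0.01,0,0,0,50],[1.7,-0.04,0.01,0,0,0,50],[2.5,-0.04,0.01,0,0,0,50],[3.3,-0.04,0.01,0,0,0,50],[4.1,-0.04,0.01,0,0,0,50],[4.6,-0.04,0.01,0,0,0,50],[4.8,-0.04,0.01,0,0,0,50],[4.8,-0.04,0.01,0,0,0,50],[4.8,-0.04,0.01,0,0,0,50]]]'
python3 -c "
from h import *
go(.4805,.2275,.0459)
s=snap('wrist','w18.png')"
```

```text
clock: 35.3
eef_pos: [0.4809, 0.2265, 0.0843]
orientation: [[0.0, 0.0, 1.0], [0.0, 1.0, -0.0], [-1.0, 0.0, 0.0]]
ft_force: [0.3, 0.0, -2.4]
grip_width: 0.0594
shift [ 1.28  0.03 -0.01] turn [-0.  0. -0.] clock 35.3 pos [0.4809 0.2265 0.0843] w 59.4 F [ 0.3  0.  -2.4]
```

View pics/w18.png

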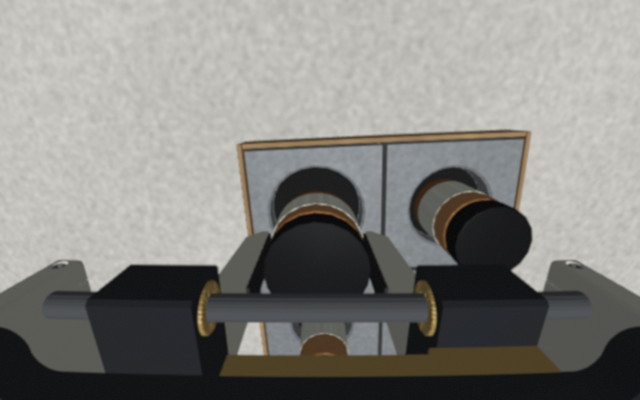

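Centred over the hole, so I'll lower it.

```bash
python3 -m handwheel '[[[0.15,0.03,0,0,0,0,50],[0.35,0.03,0,0,0,0,50],[0.55,0.03,0,0,0,0,50],[0.75,0.03,0,0,0,0,50],[0.9,0.03,0,0,0,0,50],[1.02,0.03,0,0,0,0,50],[1.1,0.03,0,0,0,0,50],[1.15,0.03,0,0,0,0,50],[1.18,0.03,0,0,0,0,50],[1.18,0.03,0,0,0,0,50]]]'
python3 -m handwheel '[[[0.02,0,0,0,0,0,50],[0.04,0,0,0,0,0,50],[0.05,0,0,0,0,0,50],[0.06,0,0,0,0,0,50],[0.07,0,0,0,0,0,50],[0.08,0,0,0,0,0,50],[0.09,0,0,0,0,0,50],[0.09,0,0,0,0,0,50],[0.09,0,0,0,0,0,50],[0.09,0,0,0,0,0,50]]]'
```

```text
clock: 36.18
eef_pos: [0.4813, 0.2277, 0.0494]
orientation: [[0.001, -0.0, 1.0], [0.001, 1.0, 0.0], [-1.0, 0.001, 0.001]]
ft_force: [0.1, 0.1, -2.1]
grip_width: 0.0598
clock: 37.02
eef_pos: [0.4813, 0.2277, 0.0467]
orientation: [[0.001, -0.0, 1.0], [0.001, 1.0, 0.0], [-1.0, 0.001, 0.001]]
ft_force: [-0.0, -0.7, -2.3]
grip_width: 0.0598
```

```bash
python3 -m handwheel '[[[0.01,0,0,0,0,0,50],[0.02,0,0,0,0,0,50],[0.03,0,0,0,0,0,50],[0.04,0,0,0,0,0,50],[0.05,0,0,0,0,0,50],[0.05,0,0,0,0,0,50],[0.05,0,0,0,0,0,50],[0.05,0,0,0,0,0,50],[0.05,0,0,0,0,0,50],[0.05,0,0,0,0,0,50]]]'
```

```text
clock: 37.85
eef_pos: [0.4813, 0.2278, 0.046]
orientation: [[0.001, -0.0, 1.0], [0.001, 1.0, 0.0], [-1.0, 0.001, 0.001]]
ft_force: [-3.7, -0.5, 7.3]
grip_width: 0.0597
```

Contact (7 N). I'll release, rise and move clear.

```bash
python3 -m handwheel '[[[0,0,0,0,0,0,56],[0,0,0,0,0,0,60],[0,0,0,0,0,0,63],[0,0,0,0,0,0,68],[0,0,0,0,0,0,76],[0,0,0,0,0,0,82],[0,0,0,0,0,0,82],[-0.4,0,0,0,0,0,82],[-1.2,0,0,0,0,0,82],[-2.2,0,0,0,0,0,82]]]'
python3 -m handwheel '[[[-1,0,0,0,0,0,82],[-2,0,0,0,0,0,82],[-3,0,0,0,0,0,82],[-4,0.5,0,0,0,0,82],[-4.4,1.3,0,0,0,0,82],[-4.4,2.1,-0.1,0,0,0,82],[-4.4,3,-0.2,0,0,0,82],[-4.4,3.8,-0.3,0,0,0,82],[-4.4,4.4,-0.4,0,0,0,82],[-4.4,4.6,-0.4,0,0,0,82]]]'
python3 - <<'E'
from h import *
print(read_state()['ft_force'].round(1))
s=snap('scene');a=s['pixels'][90:340,150:480,::-1]; cv2.imwrite('pics/s19c.png',cv2.resize(a,None,fx=2.4,fy=2.4,interpolation=cv2.INTER_CUBIC))
a=snap('top')['pixels'][140:320,180:500,::-1]; cv2.imwrite('pics/t19c.png',cv2.resize(a,None,fx=2.5,fy=2.5,interpolation=cv2.INTER_CUBIC))
E
```

```text
clock: 38.68
eef_pos: [0.4804, 0.2274, 0.112]
orientation: [[-0.001, -0.0, 1.0], [-0.0, 1.0, 0.0], [-1.0, -0.0, -0.001]]
ft_force: [0.5, 0.0, -0.1]
grip_width: 0.082
clock: 39.52
eef_pos: [0.4678, 0.3674, 0.2448]
orientation: [[-0.001, -0.002, 1.0], [0.0, 1.0, 0.002], [-1.0, 0.0, -0.001]]
ft_force: [0.0, -0.0, -1.0]
grip_width: 0.0817
[ 0. -0. -1.]
```

View pics/s19c.png

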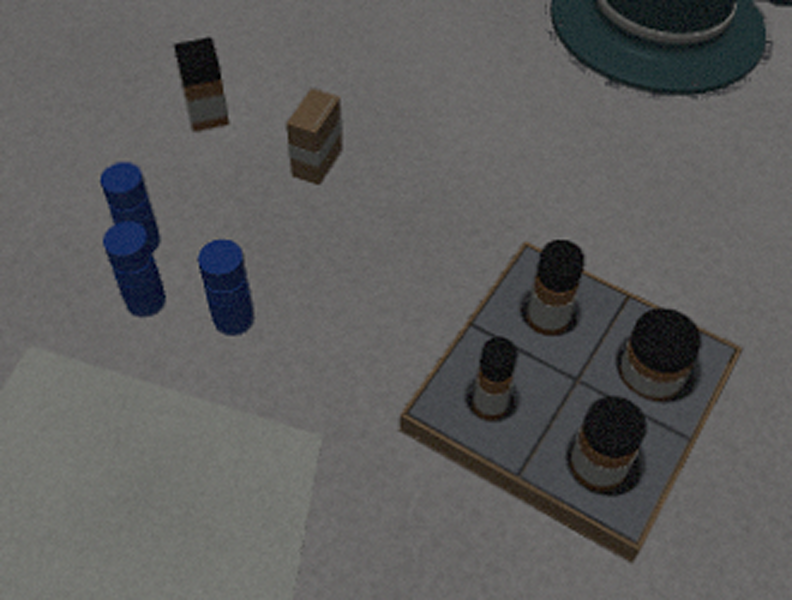

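View pics/t19c.png

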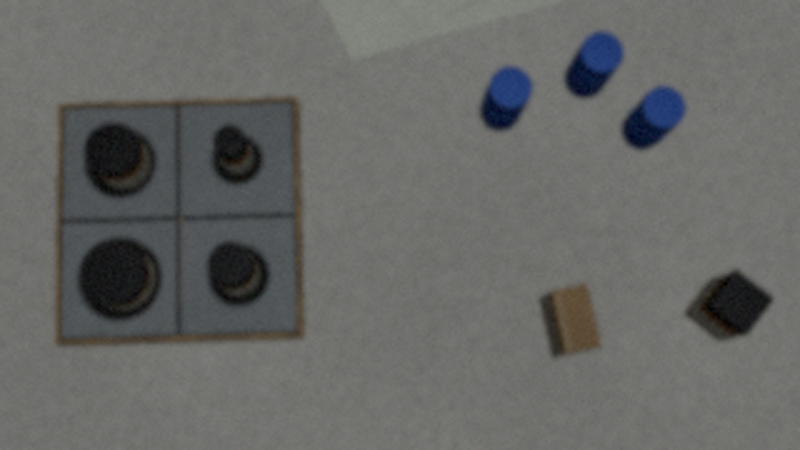

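All four are in their nests and the bystanders are unmoved. One check for uprightness: project expected upright lid centres and compare.

Run:
```python
from h import *
for cam,off,f in [('top',(180,140),2.5),('scene',(150,90),2.4)]:
    s=snap(cam)
    im=cv2.resize(s['pixels'][off[1]:off[1]+230,off[0]:off[0]+320,::-1],None,fx=f,fy=f,interpolation=cv2.INTER_CUBIC)
    im=cv2.convertScaleAbs(im,alpha=2)
    for x,y,r,h in [(.598,.1215,.015,.095),(.486,.116,.02,.1),(.592,.233,.025,.08),(.481,.2275,.03,.065)]:
        t=np.linspace(0,2*np.pi,40)
        c=np.c_[x+r*np.cos(t),y+r*np.sin(t),0*t+.012+h]
        cv2.polylines(im,[(((w2px(s,c)-off)+.5)*f).astype(np.int32)],True,(0,255,0),1)
    im=im[:500,:600] if cam=='top' else im[200:,300:]
    cv2.imwrite(f'pics/chk_{cam}.png',im)
```

```text
(no output)
```

View pics/chk_top.png

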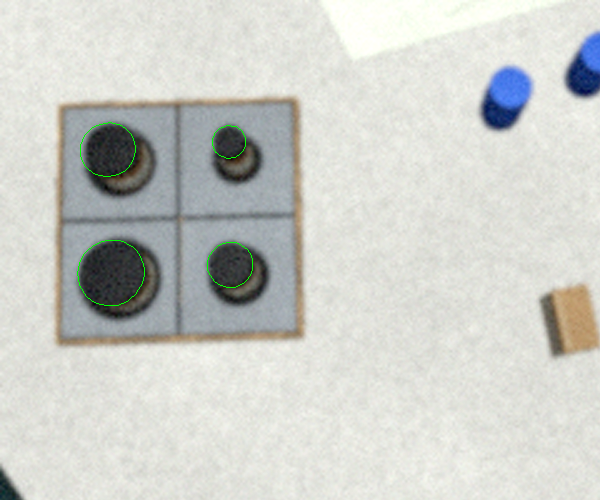

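View pics/chk_scene.png

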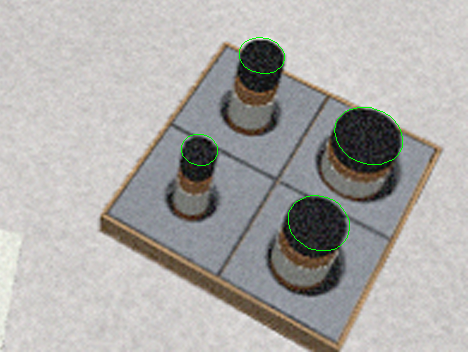

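The predicted upright lid outlines lie on the real lids in both views, so all four are upright and seated. Handing in.

```bash
python3 -c "
from station import *
print(job_done())"
```

```text
the job is handed in; nothing more can be done
None
```

I packed all four amber containers, narrowest first, each into the nest matching its width. I lowered each one until the wrist sensor felt the hole floor (about 2–7 N) before letting go. The last clock reading was 39.5 s of the 115 s allowed, just before the final checks.

- **Upright and seated:** after the last release I drew the outlines that upright, seated lids should have onto the top and scene pictures. They lay on the real lids in both.
- **Left alone:** the square bottle, soap carton and blue look-alikes looked unmoved in the same pictures, and the gripper was clear of everything.
- **What disagreed:** separate position estimates differed by a few millimetres. One early tall-jar reading at the image edge was about 15 mm off in y, so I re-measured from closer up before gripping. No check failed at the end, but the hand-in reported no verdict.

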